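# Shut down the black-garlic fermenter and take off its outer cover

## Task

The black garlic is ready: turn the fermenter's timer knob back until its pointer stands on the red zero mark, then pick up the lid pair from the cork trivet by the inner lid's black knob (the outer cover rides along on it), lower it gently onto the open pot so that the inner lid sits fully home, and let go. Then lift the outer cover alone straight up by its collar, leaving the inner lid lying undisturbed on the pot, and finish while still holding the cover level, wholly clear above the inner lid's knob, ready to be wiped dry. Do not drop the lids or disturb the other things on the shelf.

Things in the scene. Friction and masses are not known exactly. Their poses are not given: they have to be found in the camera images.
- fermenter: Fixed cream black-garlic fermenter, like a small rice cooker: round body, radius 102, height 110 mm, with open steel pot: rim 128 mm above the table, outer radius 60, inner 56, depth 74 mm. A console 112 mm wide, flat top at 110 mm, juts out in front (-x), to 190 mm from the pot's axis. Origin on the table under the pot's axis, z up. Stands left or right, turned up to 0.3 rad.
- pot_rim (a point): Centre of the pot's mouth, on the pot's axis at rim height (128 mm above the table). The inner lid's flange rests on this rim.
- timer_knob (a point): On the axis of the grey timer knob, 135 mm in front (fermenter -x) of the pot's axis, 128.5 mm above the table: mid-height of its bar grip, 44 mm long, 12 mm wide, from the knob's disc (radius 22.5, top at 118.5 mm) to 138.5 mm. Its x axis turns with the knob, along the bar, the way the white pointer points. Black dial, radius 41 mm: wide red zero mark on the side towards the pot.
- timer (a joint): Angle of the timer knob in rad, growing clockwise seen from above; 0 = pointer on the red zero mark, i.e. pointing along fermenter +x. Small white marks follow clockwise every 0.375 rad. Starts at 0.7 to 2.2, stays where it is left (friction about 0.05 N m, no click), and can be turned past zero, to -0.5.
- inner_lid: Loose round steel inner lid, about 0.22 kg. Origin at the centre of its plug's underside, z up. Plug radius 46 mm (foot) to 53 mm (at 11-14 mm height), flange radius 66 (14-19 mm), shoulder radius 34 (to 44 mm), cone, straight black knob radius 11 (52-98 mm). Starts on a cork trivet 8 mm thick. Home on the pot, its origin lies 14 mm below the rim.
- inner_knob (a point): On the inner lid's axis, 86 mm above its origin and 12 mm below the knob's top. The knob sticks out 26 mm above the top of the outer cover's collar; lifting by it carries both lids.
- cover: Loose round sage-green outer cover, about 0.16 kg. Origin at the centre of its lower edge, z up. Skirt outer radius 76 mm, inner 73 (0-36 mm), flat top at 40 mm, on it an open collar (tube) outer radius 28, inner 23 (40-64 mm). Nested, it just rests on the inner lid's shoulder, origin 8 mm above the lid's, the knob rising through the collar; it must rise 90 mm to clear the knob.
- cover_collar (a point): On the cover's axis, 53 mm above its lower edge, 11 mm below the collar's top: height to grip the collar across its 56 mm outer diameter. Nested, it is 61 mm above the inner lid's origin.
- stain_brush: Bystander: grey stain brush lying flat, 190 mm long, up to 56 mm wide, 26 mm high.
- scoops: Bystander: stack of three nested plastic scoops, 60 mm high, cup radius 34 mm, handles reaching 110 mm from the origin along its x.
- bowl: Bystander: blue ceramic bowl, radius 62 mm, 55 mm high.
- door_stop: Bystander: chrome door stop with rubber ring, radius 22 mm, 48 mm high, standing between the trivet and the fermenter.
- press_bin: Bystander: small press-button bin with closed lid, radius 68 mm, 194 mm high.
- garlic_jar: Bystander: glass jar with red cap, radius 36 mm, 115 mm high.
Not all that is in view belongs to the job. What is shaped like the cover but pink is not meant.

How it is judged:
By the outcome, as a careful person would: the job done as asked, in the order asked, and still so for the second after the job is handed in, while the arm keeps its last pose, push and grip.
It also fails if it takes over 72 s, if anything falls off the work surface, if the arm or the gripper's body presses on something with over 40 N, if the wrist force passes 120 N, or if a joint passes its speed limit or range.

## Robot

A 6-joint arm with a two-finger parallel gripper is mounted at the origin on the work surface. World frame = base frame: x ahead of the robot, y to its left, z up, the work surface at z = 0. Lengths are in mm, angles in rad, forces in N, time in s.
With the tool pointing down it reaches from about 350 to 775 mm from the base axis. Payload 7.3 kg.
Tool frame: the origin (TCP) lies midway between the tips of the shut fingers; the grasp point (between the pads) lies 19 mm behind it; z points along the fingers, y is the line along which they close (so a half turn about z gives the same grasp; the last joint's range is limited). The gripper opens to 92 mm and grips with 3 to 60 N. Pads are 19 mm wide; open, the fingers measure 130 mm over their backs; the gripper's body (75 mm by 190 mm) begins 47 mm behind the grasp point.
Start: joints at [0.995, 0.342, 1.524, -0, 1.275, -0.146], TCP at [218.75, 477.277, 226.741] pointing down, gripper open.
Joint ranges: [-2.53, 2.53], [-0.77, 2.02], [0.04, 2.7], [-1, 4.14], [0.28, 2.66], [-3.11, 3.11]. Speed limits (rad/s): [2.57, 2.57, 3.14, 3.14, 3.14, 3.14].

## Interface

Orientations are given as [roll, pitch, yaw] about the fixed x, y, z axes, in that order (R = Rz(yaw) Ry(pitch) Rx(roll)).
In Python, from plant import bot gives the robot as it stands. The module is installed in compiled form; this text tells all that it offers.
- The arm moves only by the shell command python3 -m crank 'ROWS' [OPENING]. ROWS is JSON, a list of rows, each a list of 6 numbers: the shift along the tool's x, y, z in m, then the turn, a rotation vector about the tool's x, y, z in rad. In form: [[dx, dy, dz, wx, wy, wz], ...]. A call has 1 to 5 rows; each row shifts and turns the commanded pose from where the row before left it, along the tool's axes as they then stand; what a row does not reach is not made up. A row lasts 1/8 s, in which the tool goes at most 62.5 mm and 10.7 degrees, less where a joint would pass 70% of its speed; a pose out of reach is approached as far as the arm can. A call is refused whole if a number of a shift passes 0.0625 or a number of a turn 0.188, either way. A call with a gripper value outside its range is refused whole. OPENING is the opening in per cent of the stroke, from 0 (shut) to 100 (fully open), set as the call begins (- or left out, the last holds). The fingers move at their own pace and stop on an object; the grip force is fixed at half the most. Time passes only in rows, so rows that do not move let the fingers close. It gives the time, the measured TCP pose, the force, the opening and the grip force at its end, in the units of the state.
- bot.get_obs(): the state, without advancing time (a new reading comes with each control period).
- bot.capture(name): name is "scene" or "top"; returns a dict with "color" (420x560x3 uint8, blue, green, red), "fov_y" (degrees; the focal length in pixels is half the picture's height over the tangent of half this angle, whatever the lens; pixels are square), "cx", "cy" (the principal point, pixels), "extrinsics" (4x4, takes a point from world to camera coordinates). Camera axes: x right, y up, looking along -z (the intrinsics and any distortion apply to the point x, -y, -z); pixel columns grow to the right and rows downward; lengths in mm; the calibration is good to about 2 mm. A picture is of the moment at which its call begins. There is no depth.
- bot.close_job(): hands the job in; it is judged then, once.
The state is a dict: "time": time; "joint_positions": joint angles; "dq": joint speeds; "tau": joint torques, N m; "tool_pos": TCP position; "tcp_rot": TCP orientation; "contact_force": force on the tool from outside, world axes, zero at the start; "moment": the same for the moment, N m; "grip_width": finger opening in mm; "finger_force": force on a finger pad.
Only numpy, scipy, OpenCV 4.12 (cv2) and the standard library are available. Lean on these libraries where they do the work, as an engineer would, in place of code of your own. Each camera call takes 0.05 s, during which the arm holds its last target. There are 200 camera calls.

## Working session

There is one attempt and no reset: what is moved stays moved. The work goes in short steps, Python scripts to look and compute and a shell command to move; the robot and the scene stay as the last step left them, time stands still between calls to the robot, and variables do not carry over. Pictures are saved under pics/ and viewed, at most 10 in all, crops included, and the job is handed in when it is done.

```bash
mkdir -p pics
python3 - <<'E'
from plant import bot
import cv2,numpy as np
np.set_printoptions(precision=4,suppress=True)
print(bot.get_obs())
for n in ["scene","top"]:
    c=bot.capture(n); cv2.imwrite(f"pics/{n}0.png",c["color"])
    print({k:v for k,v in c.items() if k!="color"})
E
```

```text
{'time': 0.0, 'joint_positions': array([ 0.995 ,  0.3427,  1.525 ,  0.    ,  1.2754, -0.146 ]), 'dq': array([ 0.0009,  0.0021,  0.0001,  0.0006,  0.0001, -0.0011]), 'tau': array([  0.0004, -43.1262, -24.4211,   0.0717,   0.0563,  -0.0002]), 'tool_pos': array([218.5332, 476.9203, 226.0576]), 'tcp_rot': array([-3.1401, -0.0002,  2.7118]), 'contact_force': array([-0.8046,  0.6611,  0.1096]), 'moment': array([-0.0482,  0.0234, -0.0268]), 'finger_force': 0.0, 'grip_width': 91.60794019149529}
{'fov_y': 45.093410663462286, 'cx': 274.9346793046044, 'cy': 204.42973491104937, 'extrinsics': array([[    0.6711,     0.7413,    -0.0081,  -381.756 ],
       [   -0.5656,     0.5191,     0.6409,   270.1454],
       [    0.4793,    -0.4255,     0.7676, -1734.6869],
       [    0.    ,     0.    ,     0.    ,     1.    ]])}
{'fov_y': 43.62710521531227, 'cx': 284.6411799570342, 'cy': 214.4159701669379, 'extrinsics': array([[    0.0042,    -1.    ,     0.0052,    -9.2854],
       [    0.9793,     0.0052,     0.2024,  -615.0482],
       [   -0.2024,     0.0042,     0.9793, -1597.3501],
       [    0.    ,     0.    ,     0.    ,     1.    ]])}
```

View pics/scene0.png

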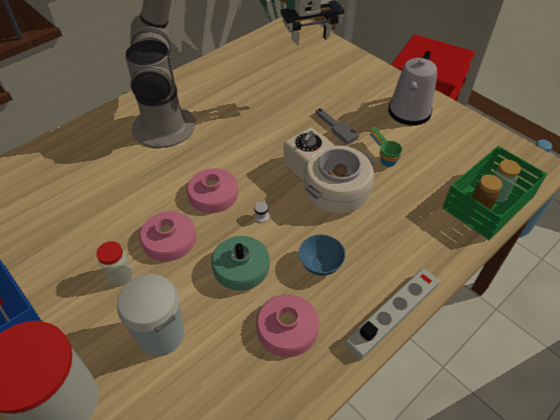

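View pics/top0.png

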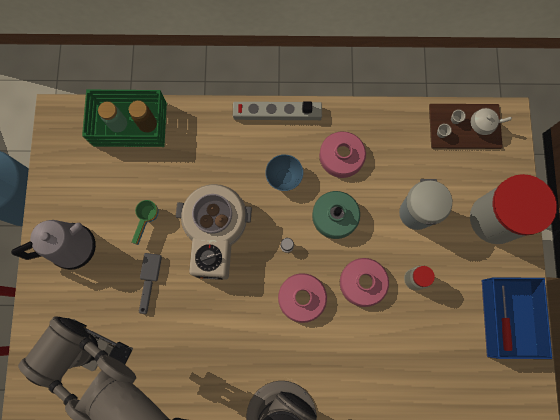

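The scene view shows the green cover with its black knob at about (240,250), the fermenter at (338,175) and the timer at (309,142). The top view shows them at (336,213), (213,212) and (208,258). Enlarging both.

Run:
```python
import cv2
t=cv2.imread("pics/top0.png");s=cv2.imread("pics/scene0.png")
def crop(im,x,y,w,h,k,n):
    c=cv2.resize(im[y:y+h,x:x+w],None,fx=k,fy=k,interpolation=cv2.INTER_CUBIC)
    for i in range(0,w,10): cv2.putText(c,str(x+i),(i*k,8),0,.3,(0,0,255),1);cv2.line(c,(i*k,10),(i*k,14),(0,0,255),1)
    for j in range(0,h,10): cv2.putText(c,str(y+j),(0,j*k+4),0,.3,(0,0,255),1);cv2.line(c,(22,j*k),(27,j*k),(0,0,255),1)
    cv2.imwrite(n,c)
crop(t,170,175,199,110,4,"pics/tc.png"); crop(s,205,120,180,145,4,"pics/sc.png")
```

```text
(no output)
```

View pics/tc.png

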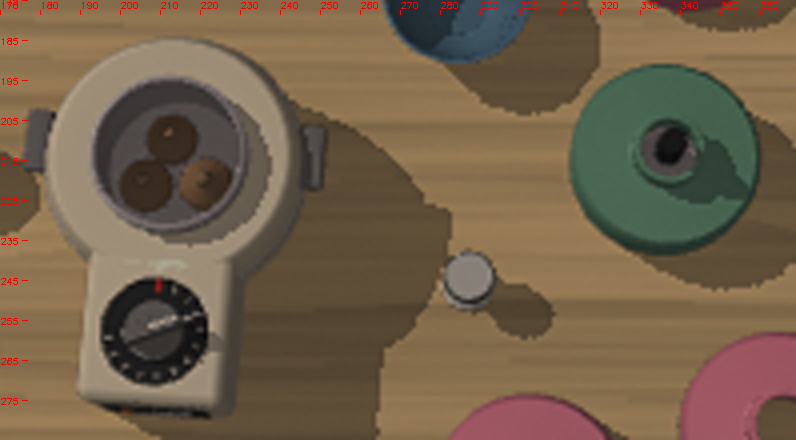

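View pics/sc.png

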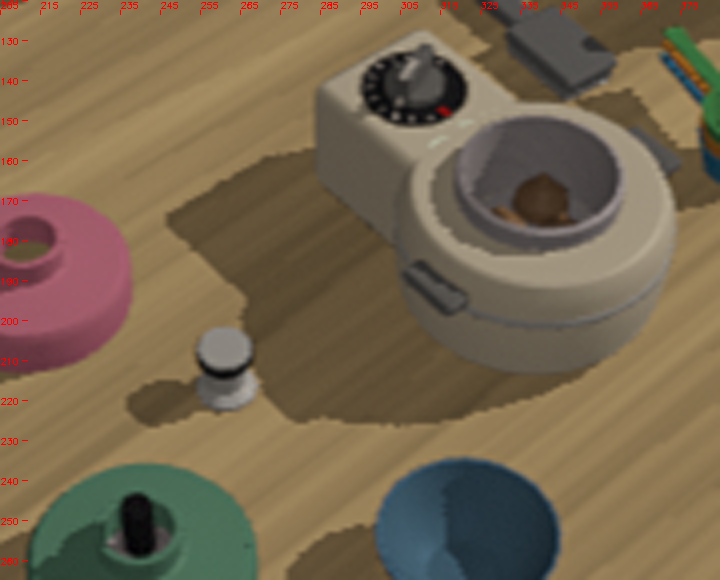

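```bash
cat > h.py <<'E'
import numpy as np,cv2
from plant import bot
from scipy.optimize import least_squares
np.set_printoptions(precision=2,suppress=True)
def proj(c,P):
    P=np.atleast_2d(np.asarray(P,float)); f=210/np.tan(np.radians(c["fov_y"])/2)
    q=P@c["extrinsics"][:3,:3].T+c["extrinsics"][:3,3]
    return np.c_[c["cx"]+f*q[:,0]/-q[:,2], c["cy"]-f*q[:,1]/-q[:,2]]
def tri(cs,uvs):
    r=least_squares(lambda X:np.concatenate([proj(c,X)[0]-uv for c,uv in zip(cs,uvs)]),[500,0,100])
    return r.x,np.abs(r.fun).max()
def circ(c,ctr,r,n=120):
    a=np.linspace(0,2*np.pi,n); p=np.asarray(ctr)+np.c_[r*np.cos(a),r*np.sin(a),0*a]
    q=proj(c,p); return np.r_[q.min(0),q.max(0)]
def panel(im,x,y,w,h,k):
    c=cv2.resize(im[y:y+h,x:x+w],None,fx=k,fy=k,interpolation=cv2.INTER_CUBIC)
    for i in range(0,w,5): cv2.putText(c,str(x+i),(i*k,8),0,.3,(0,0,255),1);cv2.line(c,(i*k,10),(i*k,14),(0,0,255),1)
    for j in range(0,h,5): cv2.putText(c,str(y+j),(0,j*k+4),0,.3,(0,0,255),1);cv2.line(c,(20,j*k),(25,j*k),(0,0,255),1)
    return c
E
python3 - <<'E'
from h import *
t=cv2.imread("pics/top0.png");s=cv2.imread("pics/scene0.png")
a=np.hstack([panel(t,192,240,33,33,12),panel(t,322,197,33,33,12)])
b=np.hstack([panel(s,292,124,33,24,12),panel(s,222,235,33,24,12)])[:600-396]
b=np.hstack([panel(s,292,127,33,24,12),panel(s,222,238,33,24,12)])[:600-396]
b=np.vstack([b]) 
cv2.imwrite("pics/q.png",np.vstack([a,b]))
E
```

```text
(no output)
```

View pics/q.png

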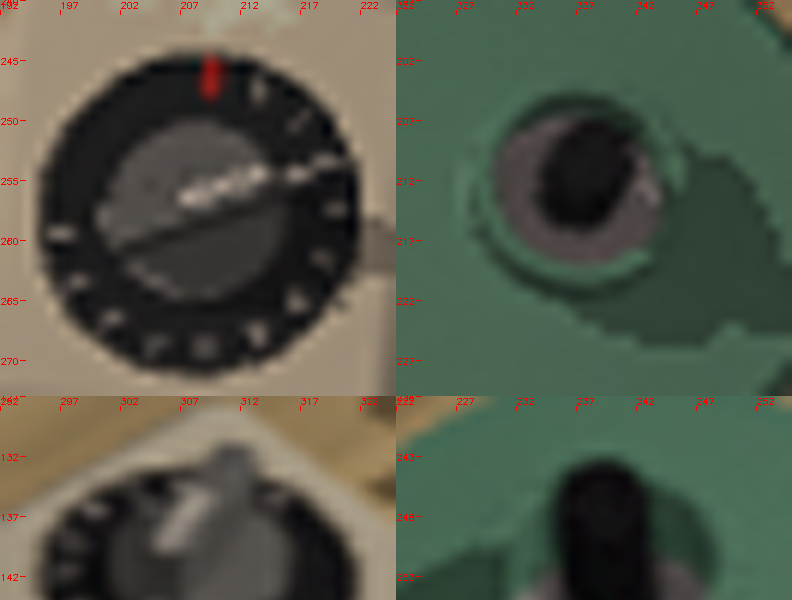

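Run:
```python
from h import *
T=bot.capture("top");S=bot.capture("scene")
px=lambda x0,y0,k,X,Y:np.array([x0+(X+.5)/k-.5,y0+(Y+.5)/k-.5])
# pot rim: fit extents
mt=np.r_[px(170,175,4,93,78),px(170,175,4,245,230)]; ms=np.r_[px(205,120,4,457,115),px(205,120,4,622,245)]
f=lambda X:np.r_[circ(T,X,60)-mt,circ(S,X,60)-ms]
r=least_squares(f,[600,200,128]);print("rim",r.x,r.fun); rim=r.x
f2=lambda X:np.r_[circ(T,[*X,128],60)-mt,circ(S,[*X,128],60)-ms]
r=least_squares(f2,[600,200]);print("rim@128",r.x,r.fun); rim=r.x
# dial
dt=np.r_[px(192,240,12,38,52),px(192,240,12,360,377)];ds=np.r_[px(205,120,4,360,52),px(205,120,4,468,127)]
f=lambda X:np.r_[circ(T,X,41)-dt,circ(S,X,41)-ds]
r=least_squares(f,[450,200,111]);print("dial",r.x,r.fun)
d=least_squares(lambda X:f([*X,111]),[450,200]);print("dial@111",d.x,"dist",np.linalg.norm(d.x-rim)); d=d.x
yawF=np.arctan2(*(rim-d)[::-1]);print("yawF",yawF)
def back(c,uv,z):
    return least_squares(lambda X:proj(c,[*X,z])[0]-uv,[500,100]).x
red=back(T,px(192,240,12,210,78),111);print("red yaw",np.arctan2(*(red-d)[::-1]))
a=back(T,px(192,240,12,185,197),138.5);b=back(T,px(192,240,12,265,172),138.5);print("pointer",a,b,np.arctan2(*(b-a)[::-1]))
a=back(S,px(292,127,12,165,545-396),138.5);b=back(S,px(292,127,12,205,497-396),138.5);print("pointerS",a,b,np.arctan2(*(b-a)[::-1]))
# lid knob top
x,e=tri([T,S],[px(322,197,12,200,157),px(222,238,12,207,62)+[0,3.0]]);print("knobtop",x,e)
# cover by mask
ext=[]
for c,(x,y,w,h) in [(T,(300,180,80,70)),(S,(195,225,90,75))]:
    H=cv2.cvtColor(c["color"],cv2.COLOR_BGR2HSV)[y:y+h,x:x+w]
    m=((H[...,0]>65)&(H[...,0]<95)&(H[...,1]>90)).astype(np.uint8)
    n,l,st,_=cv2.connectedComponentsWithStats(m); i=1+st[1:,4].argmax(); X,Y,W,Hh,A=st[i]
    ext.append([x+X-.5,y+Y-.5,x+X+W-.5,y+Y+Hh-.5]);print(ext[-1],A)
def sk(c,X):
    a=np.array([circ(c,[X[0],X[1],X[2]],76),circ(c,[X[0],X[1],X[2]+36],76)]);return np.r_[a[:,:2].min(0),a[:,2:].max(0)]
r=least_squares(lambda X:np.r_[sk(T,X)-ext[0],sk(S,X)-ext[1]],[600,-150,16]);print("cover",r.x,r.fun)
print(bot.get_obs()["time"])
```

```text
rim [606.74 216.02 118.08] [-0.56 -0.14  0.74  0.29 -0.36  1.22  0.58 -1.15]
rim@128 [608.   212.61] [ 0.03 -1.31  1.56 -0.67 -0.69 -0.47  0.53 -2.73]
dial [471.79 224.33 107.11] [-0.03  0.15  0.28  0.07  0.02 -0.03  0.31 -0.02]
dial@111 [472.47 223.08] dist 135.93299724711142
yawF -0.07712198300857027
red yaw -0.015547920784077894
pointer [472.41 223.88] [478.72 204.31] -1.2588110417040204
pointerS [480.2 201.9] [474.53 221.21] 1.8567020223087456
knobtop [ 622.78 -171.62  103.61] 0.048319672010904924
[np.float64(334.5), np.float64(190.5), np.float64(336.5), np.float64(191.5)] 2
[np.float64(215.5), np.float64(275.5), np.float64(234.5), np.float64(288.5)] 28
cover [ 658.87 -206.72  -11.44] [-12.46  -9.13  33.05  37.38  -5.79 -20.62  34.12  23.86]
0.2
```

```bash
cat > m.py <<'E'
from h import *
T=bot.capture("top");S=bot.capture("scene")
px=lambda x0,y0,k,X,Y:np.array([x0+(X+.5)/k-.5,y0+(Y+.5)/k-.5])
def back(c,uv,z): return least_squares(lambda X:proj(c,[*X,z])[0]-uv,[500,100]).x
E
python3 - <<'E'
from m import *
mk=[(210,78),(258,88),(300,122),(330,160),(337,208),(322,258),(298,302),(258,333),(205,346),(155,345),(112,317),(78,282),(60,233)]
w=np.array([back(T,px(192,240,12,*m),111) for m in mk]); k=np.arange(13)*.375
r=least_squares(lambda p:(p[:2]+p[2]*np.c_[np.cos(p[3]-k),np.sin(p[3]-k)]-w).ravel(),[472,223,35,0]);print("ticks",r.x,np.abs(r.fun).max(),r.fun.reshape(-1,2).round(1).tolist())
ext=[]
for c,(x,y,w,h) in [(T,(300,180,80,70)),(S,(195,225,90,75))]:
    H=cv2.cvtColor(c["color"],cv2.COLOR_BGR2HSV)[y:y+h,x:x+w]
    m=((H[...,0]>60)&(H[...,0]<95)&(H[...,1]>60)).astype(np.uint8)
    n,l,st,_=cv2.connectedComponentsWithStats(m); i=1+st[1:,4].argmax(); X,Y,W,Hh,A=st[i]
    ext.append([x+X-.5,y+Y-.5,x+X+W-.5,y+Y+Hh-.5]);print(np.array(ext[-1]),A)
def sk(c,X):
    a=np.array([circ(c,[X[0],X[1],X[2]],76),circ(c,[X[0],X[1],X[2]+36],76)]);return np.r_[a[:,:2].min(0),a[:,2:].max(0)]
r=least_squares(lambda X:np.r_[sk(T,X)-ext[0],sk(S,X)-ext[1]],[600,-150,16]);print("cover",r.x,r.fun)
for nm,P in [("rim",[608,213,128]),("rim2",[607,215,128])]:
    print(nm,circ(T,P,60),circ(T,P,56),circ(S,P,60),circ(S,P,56))
E
```

```text
ticks [472.15 224.31  34.33  -0.05] 1.0701910258374596 [[0.4, 0.0], [-0.2, -0.2], [1.1, 0.2], [-0.0, 1.0], [-0.4, 0.4], [-0.4, -0.8], [-0.3, 0.1], [-0.2, 0.5], [-0.4, -0.4], [0.6, -0.1], [-0.5, 0.2], [0.3, -0.1], [0.0, -0.7]]
[312.5 190.5 359.5 237.5] 1570
[211.5 235.5 268.5 289.5] 2278
cover [ 623.09 -171.74   12.1 ] [-0.53 -0.39  0.64  0.94 -0.44 -0.81  0.84  0.98]
rim [192.78 192.81 232.31 231.45] [194.1  194.08 230.99 230.15] [318.29 147.84 360.75 178.08] [319.69 148.8  359.33 177.01]
rim2 [192.11 193.13 231.64 231.78] [193.43 194.4  230.33 230.47] [318.53 147.35 360.95 177.52] [319.94 148.3  359.53 176.46]
```

```bash
cat > go.py <<'E'
import sys;from h import *
o=bot.get_obs();t=np.array(list(map(float,sys.argv[1:5])));from scipy.spatial.transform import Rotation as Ro
R=Ro.from_euler("xyz",o["tcp_rot"]);D=Ro.from_euler("xyz",[np.pi,0,t[3]])
print("t",o["time"],"p",o["tool_pos"],"rpy",o["tcp_rot"],"F",o["contact_force"],"w",o["grip_width"],"ff",o["finger_force"],"j6",o["joint_positions"][5])
print("tool d mm",R.inv().apply(t[:3]-o["tool_pos"]),"turn",(R.inv()*D).as_rotvec().round(4))
E
python3 -m crank '[[0,0,0,0,0,0.1684],[0,0,0,0,0,0.1684],[0,0,0,0,0,0.1684],[0,0,0,0,0,0.1684],[0,0,0,0,0,0.1684]]' 45
python3 -m crank '[[-0.04,0.021,0,0,0,0],[-0.04,0.021,0,0,0,0],[-0.04,0.021,0,0,0,0],[-0.04,0.021,0,0,0,0],[-0.04,0.021,0,0,0,0]]'
python3 -m crank '[[-0.04,0.021,0,0,0,0],[-0.04,0.021,0,0,0,0],[-0.036,0.021,0.026,0,0,0],[0,0,0,0,0,0]]'
python3 go.py 472 224 200 1.87
```

```text
time: 0.92
tool_pos: [218.7, 477.2, 226.7]
tcp_rot: [-3.141, 0.0, 1.864]
contact_force: [0.1, 0.1, -0.7]
grip_width: 46.4
finger_force: 0.0
time: 1.55
tool_pos: [378.9, 316.0, 226.8]
tcp_rot: [3.141, -0.0, 1.87]
contact_force: [0.0, 0.1, 0.3]
grip_width: 41.3
finger_force: 0.0
time: 2.05
tool_pos: [473.0, 222.6, 198.8]
tcp_rot: [-3.138, 0.0, 1.866]
contact_force: [-0.9, 0.2, 0.1]
grip_width: 41.2
finger_force: 0.0
t 2.05 p [473.03 222.56 198.77] rpy [-3.14  0.    1.87] F [-0.85  0.17  0.1 ] w 41.20500779895236 ff 0.0 j6 -0.001814226708993012
tool d mm [ 1.68 -0.57 -1.22] turn [-0.  0. -0.]
```

```bash
python3 -m crank '[[0.001,0,0.03,0,0,0],[0,0,0.03,0,0,0],[0,0,0.01,0,0,0],[0,0,0.007,0,0,0],[0,0,0,0,0,0]]'
python3 - <<'E'
from m import *
s=S["color"];t=T["color"]
cv2.imwrite("pics/k1.png",np.hstack([panel(s,285,105,50,60,8),panel(t,185,230,45,60,8)]))
E
python3 go.py 472 224 121 1.87
```

```text
time: 2.68
tool_pos: [472.2, 226.1, 124.2]
tcp_rot: [3.141, -0.0, 1.87]
contact_force: [-0.3, -0.4, 0.4]
grip_width: 41.1
finger_force: 0.0
t 2.775 p [472.56 226.04 124.66] rpy [ 3.14 -0.    1.87] F [ 0.97  0.14 -0.55] w 41.85476969410799 ff 0.0 j6 0.0005270223198985521
tool d mm [-1.79 -1.15  3.66] turn [ 0. -0. -0.]
```

View pics/k1.png

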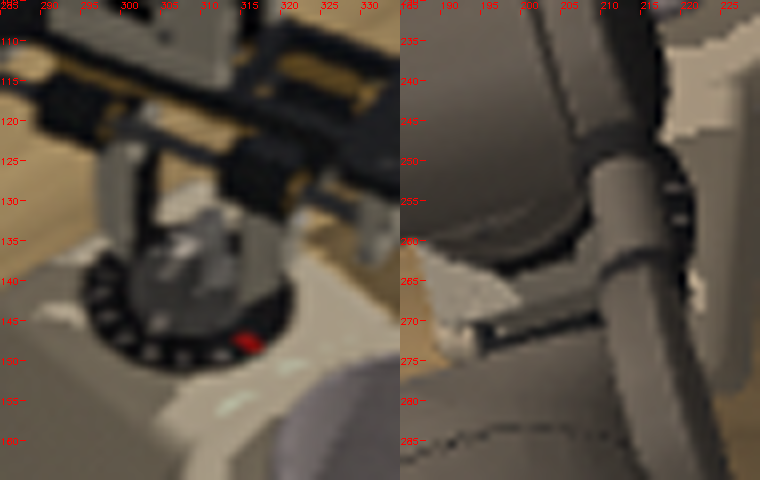

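The picture shows the two fingers at about (299,128) and (317,138), either side of the bar at (309,135). Closing on it.

```bash
python3 -m crank '[[-0.001,-0.0005,0.003,0,0,0],[0,0,0,0,0,0],[0,0,0,0,0,0],[0,0,0,0,0,0],[0,0,0,0,0,0]]' 5
python3 -m crank '[[0,0,0,0,0,0],[0,0,0,0,0,0],[0,0,0,0,0,0]]'
python3 go.py 472 224 121 1.87; python3 -c "
from plant import bot;print(bot.get_obs()['moment'])"
```

```text
time: 3.4
tool_pos: [471.9, 224.6, 120.8]
tcp_rot: [3.141, -0.0, 1.87]
contact_force: [-0.1, 0.4, 2.3]
grip_width: 11.7
finger_force: 29.8
time: 3.78
tool_pos: [471.9, 224.6, 120.8]
tcp_rot: [3.141, -0.0, 1.87]
contact_force: [-0.6, -0.9, 1.7]
grip_width: 11.6
finger_force: 29.8
t 3.775 p [471.91 224.62 120.83] rpy [ 3.14 -0.    1.87] F [-0.63 -0.88  1.67] w 11.624299070234704 ff 29.789753258228302 j6 -0.001454327648820896
tool d mm [-0.62 -0.1  -0.17] turn [ 0. -0. -0.]
[-0.15573189  0.13582555 -0.02828116]
```

```bash
python3 -m crank '[[0,0,0,0,0,-0.12],[0,0,0,0,0,-0.12],[0,0,0,0,0,-0.12],[0,0,0,0,0,-0.12],[0,0,0,0,0,-0.12]]'
python3 -m crank '[[0,0,0,0,0,-0.12],[0,0,0,0,0,-0.12],[0,0,0,0,0,-0.12],[0,0,0,0,0,-0.12],[0,0,0,0,0,-0.12]]'
python3 -m crank '[[0,0,0,0,0,-0.02],[0,0,0,0,0,0],[0,0,0,0,0,0]]'
python3 go.py 472 224 121 3.09
```

```text
time: 4.4
tool_pos: [471.1, 224.1, 120.8]
tcp_rot: [-3.14, -0.001, 2.474]
contact_force: [-4.1, -4.4, 5.0]
grip_width: 11.5
finger_force: 29.8
time: 5.03
tool_pos: [470.7, 223.1, 120.8]
tcp_rot: [-3.139, -0.003, 3.074]
contact_force: [-4.5, -7.8, 6.8]
grip_width: 11.7
finger_force: 29.8
time: 5.4
tool_pos: [470.7, 223.1, 120.8]
tcp_rot: [-3.139, -0.003, 3.09]
contact_force: [-5.1, -6.7, 6.7]
grip_width: 11.5
finger_force: 29.8
t 5.4 p [470.7 223.1 120.8] rpy [-3.14 -0.    3.09] F [-5.06 -6.73  6.74] w 11.52417507762032 ff 29.790557026863098 j6 -1.2214827245191848
tool d mm [-1.25  0.97 -0.21] turn [-0. -0.  0.]
```

```bash
python3 -m crank '[[0,0,0,0,0,0],[0,0,0,0,0,0],[0,0,0,0,0,0],[0,0,0,0,0,0]]' 45
python3 go.py 472 224 121 3.09
python3 -m crank '[[0,0,-0.02,0,0,0],[0,0,-0.04,0,0,0],[0,0,-0.05,0,0,0],[0,0,-0.03,0,0,0]]'
python3 -m crank '[[0,0.05,0,0,0,0],[0,0.05,0,0,0,0],[0,0.05,0,0,0,0],[0,0.05,0,0,0,0],[0,0,0,0,0,0]]'
python3 -m crank '[[0,0.05,0,0,0,0],[0,0.05,0,0,0,0],[0,0.05,0,0,0,0],[0,0.03,0,0,0,0],[0,0,0,0,0,0]]' 60
python3 - <<'E'
from m import *
s=S["color"];t=T["color"];cv2.imwrite("pics/top1.png",t);cv2.imwrite("pics/scene1.png",s)
cv2.imwrite("pics/k2.png",np.hstack([panel(t,190,238,38,38,12),panel(s,292,124,33,38,10)[:380].repeat(1,0) if 0 else cv2.copyMakeBorder(panel(s,292,124,33,38,10),0,76,0,0,0)]))
E
python3 go.py 622.8 -171.7 150 3.09
```

```text
time: 5.9
tool_pos: [472.0, 224.8, 120.7]
tcp_rot: [3.141, 0.0, 3.09]
contact_force: [-0.2, -0.1, 0.3]
grip_width: 41.0
finger_force: 0.0
t 5.9 p [471.98 224.78 120.65] rpy [3.14 0.   3.09] F [-0.23 -0.11  0.35] w 40.96723192309259 ff 0.0 j6 -1.2214636168802224
tool d mm [-0.06 -0.78 -0.35] turn [ 0.  0. -0.]
time: 6.4
tool_pos: [472.4, 224.9, 263.3]
tcp_rot: [3.14, 0.003, 3.09]
contact_force: [-0.0, 0.8, 0.2]
grip_width: 41.3
finger_force: 0.0
time: 7.02
tool_pos: [481.3, 427.5, 259.4]
tcp_rot: [3.141, -0.001, 3.094]
contact_force: [-0.7, 0.2, -0.8]
grip_width: 41.5
finger_force: 0.0
time: 7.65
tool_pos: [491.2, 605.2, 258.2]
tcp_rot: [-3.14, -0.002, 3.092]
contact_force: [0.6, 1.2, -0.8]
grip_width: 54.7
finger_force: 0.0
t 7.75 p [491.99 603.17 260.21] rpy [-3.14 -0.    3.09] F [ 0.2   0.59 -1.08] w 55.25812213996795 ff 0.0 j6 -0.7300656160224468
tool d mm [-171.23 -766.84  111.04] turn [-0. -0. -0.]
```

View pics/k2.png

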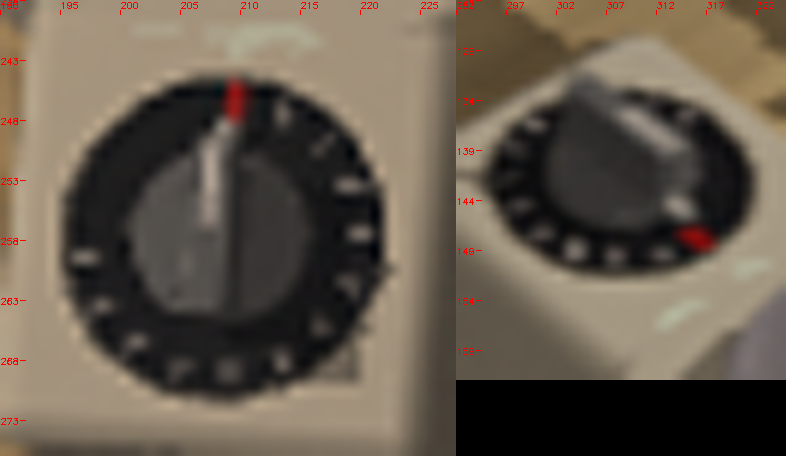

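Run:
```python
from m import *
A=lambda v:np.arctan2(v[1],v[0])
mk=[(235,100),(283,110),(322,145),(350,186),(360,232),(348,283),(320,327),(282,362),(229,371),(181,370),(136,341),(102,305),(86,257)]
w=np.array([back(T,px(190,238,12,*m),111) for m in mk]); k=np.arange(13)*.375
r=least_squares(lambda p:(p[:2]+p[2]*np.c_[np.cos(p[3]-k),np.sin(p[3]-k)]-w).ravel(),[472,223,35,0]);print("ticks",r.x,np.abs(r.fun).max());d=r.x[:2]
for z in (114,118.5,122): 
  m=back(T,px(190,238,12,228,127),z);print("markT",z,m,A(m-d))
a=back(T,px(190,238,12,210,220),138.5);b=back(T,px(190,238,12,211,148),138.5);print("barT",a,b,A(b-a), A(b-d))
ds=back(S,px(292,124,10,(33+297)/2,(88+275)/2),111)
a=back(S,px(292,124,10,158,103),138.5);b=back(S,px(292,124,10,222,148),138.5);print("barS",a,b,A(b-a),ds)
m=back(S,px(292,124,10,224,207),118.5);rd=back(S,px(292,124,10,241,239),111);print("markS",A(m-ds),"red",A(rd-ds))
# dark edge of bar (right) in top
a=back(T,px(190,238,12,241,160),128);b=back(T,px(190,238,12,238,300),118.5);print(A(a-b))
```

```text
ticks [472.06 224.33  34.38  -0.05] 0.8957601350621189
markT 114 [499.27 223.44] -0.032792267573061785
markT 118.5 [498.64 222.8 ] -0.0574772499807759
markT 122 [498.15 222.31] -0.07745006677971238
barT [472.66 223.64] [490.58 224.  ] 0.020341674117958123 -0.017596221464566856
barS [468.53 221.83] [495.16 221.98] 0.0054264513448172525 [473.83 221.14]
markS -0.028774186305456678 red -0.025204522601388443
-0.026651299745209075
```

The timer pointer at (210,180)–(228,127) in the crop lines up with the red mark at (235,100), and the fitted angles agree within about 0.04 rad. I went to the left after release, harmlessly, and now go to the lids.

```bash
python3 -m crank '[[-0.0107,-0.048,0,0,0,0],[-0.0107,-0.048,0,0,0,0],[-0.0107,-0.048,0,0,0,0],[-0.0107,-0.048,0,0,0,0],[-0.0107,-0.048,0,0,0,0]]' 60 | head -2
python3 -m crank '[[-0.0107,-0.048,0,0,0,0],[-0.0107,-0.048,0,0,0,0],[-0.0107,-0.048,0,0,0,0],[-0.0107,-0.048,0,0,0,0],[-0.0107,-0.048,0,0,0,0]]' | head -2
python3 -m crank '[[-0.0107,-0.048,0,0,0,0],[-0.0107,-0.048,0,0,0,0],[-0.0107,-0.048,0,0,0,0],[-0.0107,-0.048,0,0,0,0],[-0.0107,-0.048,0,0,0,0]]' | head -2
python3 -m crank '[[-0.0107,-0.048,0,0,0,0],[0,0,0.05,0,0,0],[0,0,0.05,0,0,0],[0,0,0,0,0,0]]' | head -2
python3 go.py 622.8 -171.7 84 3.09
```

```text
time: 8.48
tool_pos: [532.4, 358.6, 262.1]
time: 9.1
tool_pos: [572.9, 116.5, 262.0]
time: 9.72
tool_pos: [613.5, -125.6, 262.1]
time: 10.22
tool_pos: [619.6, -171.6, 157.9]
t 10.225 p [ 619.56 -171.63  157.92] rpy [ 3.14 -0.01  3.09] F [-0.06 -0.02  1.35] w 54.80779791535322 ff 0.0 j6 -1.9068372563493452
tool d mm [-3.77 -0.09 73.9 ] turn [ 0.   -0.01 -0.  ]
```

```bash
python3 -m crank '[[-0.003,0,0.03,0,0,0],[0,0,0.025,0,0,0],[0,0,0,0,0,0],[0,0,0,0,0,0]]' | head -2
python3 go.py 622.8 -171.7 84 3.09
python3 - <<'E'
from m import *
s=S["color"];cv2.imwrite("pics/l1.png",panel(s,205,205,70,70,8))
E
```

```text
time: 10.72
tool_pos: [626.9, -172.5, 108.8]
t 10.725 p [ 626.9  -172.47  108.75] rpy [-3.14  0.    3.09] F [ 0.2   0.48 -0.46] w 55.19630169539286 ff 0.0 j6 -1.9051723909713825
tool d mm [ 4.23  0.59 24.74] turn [-0.  0. -0.]
```

View pics/l1.png

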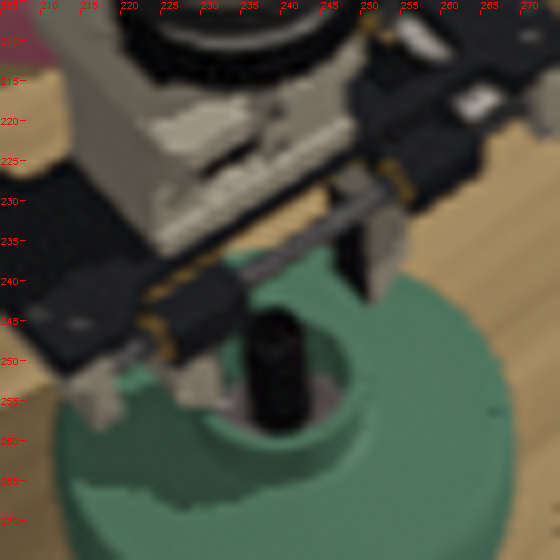

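The fingertips, at about (230,254) and (251,241), straddle the black knob top at (239,246). Correcting x by 4 mm, lowering and gripping.

```bash
python3 -m crank '[[0.004,0,0,0,0,0],[0,0,0.015,0,0,0],[0,0,0.009,0,0,0],[0,0,0,0,0,0],[0,0,0,0,0,0]]' | head -4
python3 go.py 622.8 -171.7 84 3.09
python3 -m crank '[[0,0,0,0,0,0],[0,0,0,0,0,0],[0,0,0,0,0,0],[0,0,0,0,0,0],[0,0,0,0,0,0]]' 10 | tail -4
python3 go.py 622.8 -171.7 84 3.09
```

```text
time: 11.45
tool_pos: [621.8, -171.6, 81.4]
tcp_rot: [3.141, -0.0, 3.09]
contact_force: [0.1, -0.5, 0.2]
t 11.45 p [ 621.76 -171.59   81.43] rpy [ 3.14 -0.    3.09] F [ 0.11 -0.45  0.24] w 54.71302191099996 ff 0.0 j6 -1.9071423938867538
tool d mm [-1.05 -0.05 -2.57] turn [ 0. -0. -0.]
tcp_rot: [-3.141, 0.0, 3.09]
contact_force: [0.8, -1.0, -1.5]
grip_width: 20.6
finger_force: 30.0
t 12.075 p [ 621.82 -171.82   81.71] rpy [-3.14  0.    3.09] F [ 0.75 -1.02 -1.45] w 20.570081683491857 ff 29.9999590943753 j6 -1.907139163530906
tool d mm [-0.97  0.17 -2.29] turn [-0.  0. -0.]
```

```bash
python3 -m crank '[[0,0,-0.006,0,0,0],[0,0,-0.014,0,0,0],[0,0,-0.02,0,0,0],[0,0,-0.01,0,0,0],[0,0,0,0,0,0]]' | tail -5
python3 -m crank '[[0,0,-0.02,0,0,0],[0,0,-0.03,0,0,0],[0,0,-0.03,0,0,0],[0,0,-0.02,0,0,0],[0,0,-0.005,0,0,0]]' | tail -5
python3 go.py 606.3 216.3 236 3.09
python3 - <<'E'
from m import *
s=S["color"];t=T["color"];cv2.imwrite("pics/l2.png",np.hstack([panel(s,190,150,100,120,4),panel(t,290,170,90,120,4)]))
E
```

```text
tool_pos: [622.2, -171.8, 132.8]
tcp_rot: [-3.141, 0.002, 3.09]
contact_force: [-0.9, -0.6, -3.7]
grip_width: 20.6
finger_force: 30.0
tool_pos: [622.0, -171.8, 237.4]
tcp_rot: [-3.141, 0.001, 3.09]
contact_force: [0.6, 0.3, -3.9]
grip_width: 20.9
finger_force: 30.0
t 13.325 p [ 622.03 -171.75  237.39] rpy [-3.14  0.    3.09] F [ 0.59  0.28 -3.94] w 20.869407146240007 ff 29.998321406019386 j6 -1.907164365214716
tool d mm [ 35.8  386.72   1.21] turn [-0.  0. -0.]
```

View pics/l2.png

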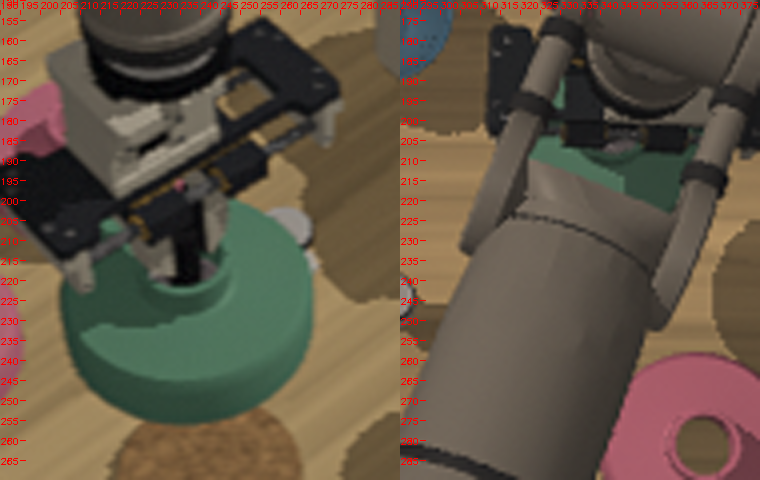

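Both lids hang level from the gripper, with the collar at about (238,217) in the scene crop and the empty cork trivet at (240,265). Moving over the pot.

```bash
python3 -m crank '[[0.001,0.012,0,0,0,0],[0.002,0.025,0,0,0,0],[0.0035,0.0375,0,0,0,0],[0.004,0.04,0,0,0,0],[0.004,0.04,0,0,0,0]]' | head -2
python3 -m crank '[[0.004,0.04,0,0,0,0],[0.004,0.04,0,0,0,0],[0.004,0.04,0,0,0,0],[0.0035,0.0375,0,0,0,0],[0.0035,0.036,0,0,0,0]]' | head -2
python3 -m crank '[[0.002,0.025,0,0,0,0],[0.0003,0.0137,0,0,0,0],[0,0,0,0,0,0],[0,0,0,0,0,0]]' | tail -5
python3 go.py 606.3 216.3 188 3.09
python3 - <<'E'
from m import *
o=bot.get_obs()["tool_pos"]
H=cv2.cvtColor(S["color"],cv2.COLOR_BGR2HSV);m=((H[...,0]>60)&(H[...,0]<95)&(H[...,1]>60)).astype(np.uint8)
m[:,:280]=0;m[:,375:]=0
n,l,st,_=cv2.connectedComponentsWithStats(m);i=1+st[1:,4].argmax();X,Y,W,Hh,A=st[i];print(st[i])
e=np.array([X-.5,X+W-.5,Y+Hh-.5])
z=o[2]-73.5+8
def sk(P):
    a=np.array([circ(S,[*P,z],76),circ(S,[*P,z+36],76)]);return np.array([a[:,0].min(),a[:,2].max(),a[:,3].max()])
r=least_squares(lambda P:sk(P)-e,o[:2]);print("cover xy in S",r.x,r.fun,"tcp",o)
# same for start picture, z=16
z=16;e=np.array([211.5,268.5,289.5]);r=least_squares(lambda P:sk(P)-e,[620,-170]);print("start",r.x,r.fun)
cv2.imwrite("pics/p1.png",np.hstack([panel(S["color"],280,80,100,120,4),panel(T["color"],170,160,90,120,4)]))
E
```

```text
time: 14.05
tool_pos: [614.5, -13.4, 236.3]
time: 14.68
tool_pos: [604.9, 180.8, 236.3]
tool_pos: [606.0, 215.7, 236.6]
tcp_rot: [-3.141, -0.0, 3.089]
contact_force: [-0.2, -0.7, -2.9]
grip_width: 21.1
finger_force: 30.0
t 15.175 p [605.99 215.68 236.62] rpy [-3.14 -0.    3.09] F [-0.18 -0.66 -2.86] w 21.06793252810071 ff 29.99825424219182 j6 -1.2953100827641426
tool d mm [-0.29  0.66 48.62] turn [-0. -0. -0.]
[ 314  128   56   43 1757]
cover xy in S [604.83 215.  ] [-0.38  0.37 -0.04] tcp [606.18 215.34 236.75]
start [ 622.32 -171.45] [-0.69  0.7  -0.06]
```

```bash
python3 -m crank '[[-0.0007,0.0007,0.01,0,0,0],[0,0,0.015,0,0,0],[0,0,0.005,0,0,0],[0,0,0,0,0,0],[0,0,0,0,0,0]]' | sed -n 2,4p
python3 -m crank '[[0,0,0.004,0,0,0],[0,0,0.004,0,0,0],[0,0,0.002,0,0,0],[0,0,0,0,0,0]]' | sed -n 2,4p
python3 -m crank '[[0,0,0.002,0,0,0],[0,0,0.002,0,0,0],[0,0,0,0,0,0]]' | sed -n 2,4p
```

```text
tool_pos: [607.0, 217.1, 207.1]
tcp_rot: [3.141, 0.001, 3.09]
contact_force: [0.4, 0.1, -3.4]
tool_pos: [606.7, 217.0, 196.5]
tcp_rot: [-3.142, -0.0, 3.09]
contact_force: [0.2, -0.1, -2.8]
tool_pos: [606.7, 217.0, 192.5]
tcp_rot: [-3.142, -0.0, 3.09]
contact_force: [-0.0, -0.1, -3.8]
```

```bash
python3 -m crank '[[0,0,0.002,0,0,0],[0,0,0,0,0,0]]' | sed -n 2,4p
python3 -m crank '[[0,0,0.0015,0,0,0],[0,0,0,0,0,0],[0,0,0,0,0,0]]' | sed -n 2,4p
```

```text
tool_pos: [606.7, 217.0, 190.5]
tcp_rot: [3.142, -0.0, 3.09]
contact_force: [-0.7, 0.2, -2.9]
tool_pos: [606.8, 217.0, 189.2]
tcp_rot: [3.141, 0.0, 3.09]
contact_force: [0.1, 1.0, -3.5]
```

```bash
python3 -m crank '[[0,0,0.001,0,0,0],[0,0,0,0,0,0],[0,0,0,0,0,0]]' | sed -n 2,4p
python3 -m crank '[[0,0,0.001,0,0,0],[0,0,0,0,0,0],[0,0,0,0,0,0]]' | sed -n 2,4p
```

```text
tool_pos: [606.8, 217.1, 188.2]
tcp_rot: [3.142, 0.0, 3.09]
contact_force: [-0.1, 0.2, -3.4]
tool_pos: [606.9, 217.0, 187.7]
tcp_rot: [3.141, 0.001, 3.09]
contact_force: [-0.9, -0.1, 0.7]
```

Contact came at TCP z = 187.7, which matches the expected home height of 187.6. Letting go, and checking the seating before I take the collar.

```bash
python3 -m crank '[[0,0,0,0,0,0],[0,0,0,0,0,0],[0,0,0,0,0,0],[0,0,0,0,0,0],[0,0,0,0,0,0]]' 100 | sed -n 2,6p
python3 -m crank '[[0,0,-0.03,0,0,0],[0,0,-0.04,0,0,0],[0,0,-0.04,0,0,0],[0,0,-0.02,0,0,0],[0,0,0,0,0,0]]' | sed -n 2,6p
python3 -m crank '[[0.05,0,0,0,0,0],[0.05,0,0,0,0,0],[0.03,0,0,0,0,0],[0,0,0,0,0,0]]' | sed -n 2,6p
python3 - <<'E'
from m import *
ext=[]
for c,nm in [(T,"T"),(S,"S")]:
    H=cv2.cvtColor(c["color"],cv2.COLOR_BGR2HSV);m=((H[...,0]>60)&(H[...,0]<95)&(H[...,1]>60)).astype(np.uint8)
    if nm=="S": m[:,:290]=0;m[:,372:]=0
    else: m[:,:175]=0;m[:,250:]=0;m[:180]=0;m[260:]=0
    n,l,st,_=cv2.connectedComponentsWithStats(m);i=1+st[1:,4].argmax();X,Y,W,Hh,A=st[i];print(nm,st[i])
    ext.append([X-.5,Y-.5,X+W-.5,Y+Hh-.5])
z=122
def sk(c,P):
    a=np.array([circ(c,[P[0],P[1],P[2]],76),circ(c,[P[0],P[1],P[2]+36],76)]);return np.r_[a[:,:2].min(0),a[:,2:].max(0)]
r=least_squares(lambda P:np.r_[sk(S,P)-ext[1]][[0,2,3]],[607,217,122],x_scale=1);print("S",r.x)
r=least_squares(lambda P:np.r_[sk(T,P)-ext[0],sk(S,P)-ext[1]],[607,217,122]);print("both",r.x,r.fun)
print("pred",sk(T,[607,217,122]),sk(S,[607,217,122]),np.array(ext))
cv2.imwrite("pics/p2.png",np.hstack([panel(S["color"],290,90,90,90,5),panel(T["color"],175,165,69,90,5)]))
E
```

```text
tool_pos: [606.8, 217.1, 187.2]
tcp_rot: [3.141, 0.0, 3.09]
contact_force: [0.7, -0.8, -0.3]
grip_width: 66.5
finger_force: 0.0
tool_pos: [607.3, 217.2, 319.0]
tcp_rot: [3.14, 0.004, 3.09]
contact_force: [0.2, 0.7, -0.7]
grip_width: 91.7
finger_force: 0.0
tool_pos: [475.0, 223.9, 316.7]
tcp_rot: [-3.141, -0.001, 3.091]
contact_force: [1.2, -0.1, -0.6]
grip_width: 91.5
finger_force: 0.0
T [ 192  187   44   44 1075]
S [ 315  137   54   46 1875]
S [593.72 236.91  98.14]
both [614.41 208.79 129.56] [-4.72 -3.97  3.46  4.01 -1.27 -0.22  0.47  1.52]
pred [184.37 185.55 236.42 237.33] [313.29 135.63 368.53 182.9 ] [[191.5 186.5 235.5 230.5]
 [314.5 136.5 368.5 182.5]]
```

View pics/p2.png

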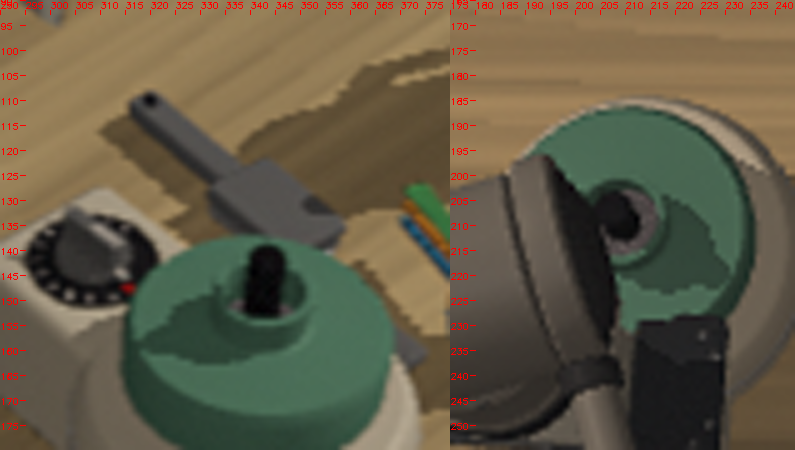

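The lids sit level on the pot, with the knob at (342,143) and the skirt outline within 1 px of the prediction for home. The pointer is still at the red mark. Now the collar.

```bash
python3 -m crank '[[-0.05,0,0,0,0,0],[-0.05,0,0,0,0,0],[-0.03,0,0,0,0,0],[0,0,0,0,0,0]]' 100 | sed -n 2,2p
python3 -m crank '[[0,0,0.03,0,0,0],[0,0,0.035,0,0,0],[0,0,0.02,0,0,0],[0,0,0,0,0,0],[0,0,0,0,0,0]]' | sed -n 2,4p
python3 go.py 607 217 167 3.09
```

```text
tool_pos: [609.1, 216.0, 314.1]
tool_pos: [607.1, 217.2, 233.3]
tcp_rot: [3.141, 0.002, 3.09]
contact_force: [-0.2, -0.7, 1.0]
t 21.125 p [607.11 217.18 233.3 ] rpy [3.14 0.   3.09] F [-0.22 -0.7   0.98] w 91.88496802702417 ff 0.0 j6 -1.294347892905852
tool d mm [ 0.2  -0.22 66.3 ] turn [ 0.  0. -0.]
```

```bash
python3 -m crank '[[0,0,0.02,0,0,0],[0,0,0.02,0,0,0],[0,0,0.015,0,0,0],[0,0,0,0,0,0],[0,0,0,0,0,0]]' | sed -n 2,4p
python3 -m crank '[[0,0,0.006,0,0,0],[0,0,0.005,0,0,0],[0,0,0,0,0,0],[0,0,0,0,0,0]]' | sed -n 2,4p
```

```text
tool_pos: [607.3, 217.2, 178.3]
tcp_rot: [3.141, 0.002, 3.09]
contact_force: [0.2, -0.2, 0.6]
tool_pos: [606.9, 217.1, 166.3]
tcp_rot: [3.141, 0.0, 3.09]
contact_force: [0.2, 0.4, 0.2]
```

```bash
python3 -m crank '[[0,0,0,0,0,0],[0,0,0,0,0,0],[0,0,0,0,0,0],[0,0,0,0,0,0],[0,0,0,0,0,0]]' 40 | sed -n 2,6p
python3 -m crank '[[0,0,0,0,0,0],[0,0,0,0,0,0]]' | sed -n 2,6p
```

```text
tool_pos: [606.8, 217.0, 166.3]
tcp_rot: [3.141, 0.0, 3.09]
contact_force: [0.9, -0.1, 0.7]
grip_width: 55.1
finger_force: 30.0
tool_pos: [606.8, 217.0, 166.3]
tcp_rot: [3.142, 0.0, 3.09]
contact_force: [0.7, -0.2, 0.2]
grip_width: 55.2
finger_force: 30.0
```

```bash
python3 -m crank '[[0,0,-0.003,0,0,0],[0,0,-0.004,0,0,0],[0,0,-0.006,0,0,0],[0,0,0,0,0,0],[0,0,0,0,0,0]]' | sed -n 2,6p
python3 -m crank '[[0,0,-0.008,0,0,0],[0,0,-0.01,0,0,0],[0,0,-0.012,0,0,0],[0,0,-0.012,0,0,0],[0,0,-0.012,0,0,0]]' | sed -n 2,6p
```

```text
tool_pos: [606.7, 217.0, 179.2]
tcp_rot: [3.142, 0.0, 3.09]
contact_force: [-0.3, 0.2, -1.8]
grip_width: 55.2
finger_force: 30.0
tool_pos: [606.9, 217.1, 234.4]
tcp_rot: [3.141, 0.001, 3.09]
contact_force: [0.3, -0.5, -2.8]
grip_width: 55.3
finger_force: 30.0
```

```bash
python3 -m crank '[[0,0,-0.012,0,0,0],[0,0,-0.012,0,0,0],[0,0,-0.014,0,0,0],[0,0,-0.014,0,0,0],[0,0,-0.01,0,0,0]]' | sed -n 2,6p
python3 -m crank '[[0,0,0,0,0,0],[0,0,0,0,0,0],[0,0,0,0,0,0],[0,0,0,0,0,0]]' | sed -n 1,6p
python3 - <<'E'
from m import *
o=bot.get_obs()["tool_pos"]
H=cv2.cvtColor(S["color"],cv2.COLOR_BGR2HSV);m=((H[...,0]>60)&(H[...,0]<95)&(H[...,1]>60)).astype(np.uint8)
m[:,:285]=0;m[:,372:]=0
n,l,st,_=cv2.connectedComponentsWithStats(m);print("green",st[1+st[1:,4].argmax()])
zc=o[2]-166.3+122
print("pred cover",circ(S,[607,217,zc],76),circ(S,[607,217,zc+36],76))
print("pred flange",circ(S,[607,217,133],66),"knobtop",proj(S,[607,217,212])[0],"knob base",proj(S,[607,217,166])[0])
# lid still on pot: scan down column through axis, below cover's edge
u=int(round(proj(S,[607,217,140])[0,0]))
g=S["color"]
for v in range(120,185,3): print(v,g[v,u].tolist(),end="; ")
# change from start outside the moved region
E
```

```text
tool_pos: [606.9, 217.1, 296.4]
tcp_rot: [3.141, 0.001, 3.09]
contact_force: [-0.8, 0.6, -1.6]
grip_width: 55.1
finger_force: 30.0
time: 25.5
tool_pos: [606.7, 217.0, 294.8]
tcp_rot: [-3.142, -0.001, 3.09]
contact_force: [-0.4, 0.0, -1.6]
grip_width: 55.1
finger_force: 30.0
green [ 317  102   55   49 1754]
pred cover [315.72 110.54 373.23 149.05] [316.46 100.09 375.19 138.63]
pred flange [317.01 144.35 363.78 177.52] knobtop [342.99 139.85] knob base [341.41 152.06]
120 [61, 72, 69]; 123 [52, 64, 51]; 126 [61, 76, 51]; 129 [88, 109, 75]; 132 [86, 109, 74]; 135 [88, 111, 76]; 138 [57, 71, 47]; 141 [53, 68, 45]; 144 [53, 67, 45]; 147 [54, 67, 45]; 150 [11, 11, 11]; 153 [5, 7, 6]; 156 [109, 110, 118]; 159 [112, 112, 119]; 162 [126, 128, 136]; 165 [74, 75, 81]; 168 [75, 75, 82]; 171 [124, 126, 134]; 174 [124, 126, 134]; 177 [127, 128, 137]; 180 [74, 75, 80]; 183 [80, 95, 103];
```

The wrist carries 1.6 N, which is the cover alone. The cover's edge is at its predicted place, about 38 mm above the knob top. The steel lid with its black knob shows below it, with its flange edge at row 177 as predicted for home. Handing in.

```bash
python3 -c "
from plant import bot;print(bot.close_job())"
```

```text
the job is handed in; nothing more can be done
None
```

The job is handed in: the timer is at zero to within about 0.04 rad as far as I could measure, the inner lid is home on the pot, and the cover is held level about 38 mm above the knob, at 25.5 s of the allowed 72 s.

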